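Aim the side camera, then arm and hold the heater lever

TASK

At this circuit-board rework bench, first swivel and tilt the inspection camera so that its lens points at the middle of the shiny square processor on the clamped board, and leave it aimed there. Then flip the safety catch on the console right over towards the robot's side, and pull the spring-loaded hold-to-run lever behind it all the way and keep holding it there: finish while still holding the lever, with the camera still aimed and the loose things on the bench left where they are.

Things in the scene. Friction and masses are not known exactly. Their poses are not given: they have to be found in the camera images.
- chip (a point): centre of the top face of the processor: a shiny square metal lid, 38 x 38 mm, 44 mm above the table, standing about 8 mm above a black circuit board of 170 x 170 mm that is clamped in a low fixed support frame (about 222 x 200 mm) near the middle of the table. The camera must point at this point.
- cam_pivot (a point): crossing of the camera's vertical swivel axis and level tilt axis, 190 mm above the table on a fixed stand (steel post, 100 mm square plate) at the robot's right. The optical axis always passes through it. Both hinges are stiff and stay where left (1.5 to 2 N at the ball moves them). Swivel: 1.2 rad each way from the stand's facing, roughly +y; tilt: 0.1 rad nose up to 0.9 nose down.
- cam_lens (a point): centre of the inspection camera's front lens, on the optical axis 75 mm ahead of cam_pivot; x is the optical axis, out of the lens, y the camera's left, along the tilt axis. The camera is a blue box 60 x 46 x 44 mm with a black barrel up to 40 mm across, in a fork 70 mm wide outside.
- cam_ball (a point): centre of the black ball handle, 18 mm across, at the end of a thin 8 mm rod at the rear of the camera, on the optical axis 90 mm behind cam_pivot (so lens, pivot and ball lie on one straight line). Raise the ball to point the lens down, move it sideways to swivel. Free space all round it; it can be pinched from above across the rod.
- catch (a joint): safety catch, rad: 0 = closed, its steel bar lies level towards the lever (away from the robot) and blocks it; grows as it is flipped up and over towards the robot, to its stop at 2.6 (bar slanting back beyond the front of the console). Stiff hinge, stays where it is left; about 1 N at the knob moves it.
- catch_hinge (a point): axis of the catch's hinge, 75 mm above the table, on the console near its front edge; x points along the console away from the robot (from catch to lever, the plane in which both swing), y along the hinge to the left. The console is a fixed white and metal box 180 x 120 mm, 60 mm high, at the robot's left; its front face is 20 mm in front of the hinge.
- catch_knob (a point): centre of the catch's black ball knob, 18 mm across, on a thin 8 mm stem on the bar. When closed it lies 50 mm beyond the hinge and 30 mm above it (58 mm from the hinge axis); it swings over the hinge to the robot's side. The bar is 12 mm wide, 10 mm thick and reaches 80 mm from the hinge.
- lever (a joint): hold-to-run lever, rad: 0 = at rest, leaning 0.45 rad from upright away from the robot; grows as it is pulled towards the robot along the console's -x, to its stop at 0.85 (all the way). A spring pulls it back: about 3 N at the handle at rest, 7 N when fully pulled. While the catch is closed the lever moves less than 0.3 even if pulled hard.
- lever_hinge (a point): axis of the lever's hinge, inside the console 45 mm above the table, 76 mm beyond catch_hinge along the console; same axes as catch_hinge.
- lever_grip (a point): centre of the lever's T handle: a black round bar 20 mm thick and 110 mm long, lying level across the console (along the hinge's y axis), 130 mm from the lever's hinge axis and some 162 mm above the table at rest. The lever's arm, 12 mm square, meets it in the middle; on each side of the arm the bar is free below for fingers.
- jar: bystander: small white jar with a black lid, 48 mm across, 50 mm high, loose beyond the board. Leave it.
- screwdriver: bystander: screwdriver of 170 mm, loose, lying on the table beyond the board and the console. Leave it.
- meter: bystander: red hand-held meter 150 x 62 x 28 mm, loose, lying on the table at the right, beyond the camera stand. Leave it.
There are look-alikes about, which are no part of the job. Leave any orange or turquoise look-alike of the part that bears catch alone.

How it is judged:
By the outcome, as a careful person would: the job done as asked, in the order asked, and still so for the second after the job is handed in, while the arm keeps its last pose, push and grip.
It also fails if it takes over 72 s, if anything falls off the work surface, if the arm or the gripper's body presses on something with over 40 N, if the wrist force passes 120 N, or if a joint passes its speed limit or range.

ROBOT

A 6-joint arm with a two-finger parallel gripper is mounted at the origin on the work surface. World frame = base frame: x ahead of the robot, y to its left, z up, the work surface at z = 0. Lengths are in m, angles in rad, forces in N, time in s.
With the tool pointing down it reaches from about 0.3 to 0.75 m from the base axis. Payload 8.5 kg.
Tool frame: the origin (TCP) lies at the very end of the fingers, on their centre line; the grasp point (between the pads) lies 19 mm behind it (manip.grasp_offset is the distance from the TCP to the grasp point, in m); z points along the fingers, y is the line along which they close (so a half turn about z gives the same grasp; the last joint's range is limited). The gripper opens to 88 mm and grips with 3 to 60 N. Pads are 18 mm wide; open, the fingers measure 123 mm over their backs; the gripper's body (75 mm by 187 mm) begins 45 mm behind the grasp point.
Start: joints at [0.991, 0.381, 1.297, -0, 1.464, -0.215], TCP at [0.196, 0.514, 0.239] pointing down, gripper open.
Joint ranges: [-3.11, 3.11], [-0.89, 2.33], [0.22, 2.48], [-1.42, 4.56], [0.17, 2.85], [-2.88, 2.88]. Speed limits (rad/s): [2.39, 2.39, 3.14, 3.14, 3.14, 3.14].

INTERFACE

Orientations are given as a rotation vector (axis times angle).
In Python, from plant import manip gives the robot as it stands. The module is installed in compiled form; this text tells all that it offers.
- The arm moves only by the shell command python3 -m creep 'ROWS'. ROWS is JSON, a list that holds one entry, the list of rows, each a list of 5 numbers: the opening, from 0 (shut) to 1 (fully open), then the shift along the tool's x, y, z in mm, then the turn about the tool's z in rad. A call has 1 to 5 rows; each row shifts and turns the commanded pose from where the row before left it, along the tool's axes as they then stand; what a row does not reach is not made up. A row lasts 1/12 s, in which the tool goes at most 41.7 mm and 7.16 degrees, less where a joint would pass 70% of its speed; a pose out of reach is approached as far as the arm can. A call with a gripper value outside its range is refused whole. The fingers move at their own pace and stop on an object; the grip force is fixed at half the most. Time passes only in rows, so rows that do not move let the fingers close. It gives the time, the measured TCP pose, the force, the opening and the grip force at its end, in the units of the state.
- manip.get_obs(): the state, without advancing time (a new reading comes with each control period).
- manip.get_image(name): name is "side" or "top"; returns a dict with "img" (480x640x3 uint8, red, green, blue), "range_z" (480x640 float32, m along the optical axis (not along the pixel's ray), 0 where there is no reading), "K" (3x3 intrinsics, pixels), "pose" (4x4, takes a point from camera to world coordinates). Camera axes: x right, y down, z forward; pixel columns grow to the right and rows downward; lengths in m; the calibration is good to about 2 mm. A picture is of the moment at which its call begins.
- manip.hand_in(): hands the job in; it is judged then, once.
The state is a dict: "time_s": time; "q": joint angles; "joint_velocities": joint speeds; "tau": joint torques, N m; "tool_pos": TCP position; "eef_rot": TCP orientation; "wrist_force": force on the tool from outside, world axes, zero at the start; "moment": the same for the moment, N m; "opening": opening from 0.0 (shut) to 1.0 (fully open); "finger_force": force on a finger pad.
Only numpy, scipy, OpenCV 4.12 (cv2) and the standard library are available. Lean on these libraries where they do the work, as an engineer would, in place of code of your own. Each camera call takes 0.05 s, during which the arm holds its last target. There are 200 camera calls.

## Working session

There is one attempt and no reset: what is moved stays moved. The work goes in short steps, Python scripts to look and compute and a shell command to move; the robot and the scene stay as the last step left them, time stands still between calls to the robot, and variables do not carry over. Pictures are saved under pics/ and viewed, at most 10 in all, crops included, and the job is handed in when it is done.

```bash
mkdir -p pics; cat > h.py <<'E'
import numpy as np, cv2
from plant import manip
from scipy.spatial.transform import Rotation as R
def grab(n,save):
    d=manip.get_image(n); cv2.imwrite(f'pics/{save}.png',d['img'][:,:,::-1]); np.savez(f'pics/{save}.npz',**d); return d
def load(s): return dict(np.load(f'pics/{s}.npz'))
def pt(d,u,v,r=1):
    w=d['range_z'][v-r:v+r+1,u-r:u+r+1]; z=np.median(w[w>0]); K=d['K']
    p=np.array([(u-K[0,2])/K[0,0]*z,(v-K[1,2])/K[1,1]*z,z,1]); return (d['pose']@p)[:3]
def ray_z(d,u,v,h):
    K=d['K']; r=d['pose'][:3,:3]@np.array([(u-K[0,2])/K[0,0],(v-K[1,2])/K[1,1],1]); o=d['pose'][:3,3]
    return o+r*(h-o[2])/r[2]
def proj(d,p):
    c=np.linalg.inv(d['pose'])@np.r_[p,1]; q=d['K']@c[:3]; return q[:2]/q[2]
E
python3 - <<'E'
from h import *
np.set_printoptions(precision=3,suppress=True)
for n in('top','side'):
    d=grab(n,n+'0'); print(n,d['pose'],d['K'])
o=manip.get_obs(); print(o['time_s'],o['tool_pos'],R.from_rotvec(o['eef_rot']).as_matrix(),o['opening'],manip.grasp_offset)
E
```

```text
top [[-0.008 -0.998  0.07   0.454]
 [-1.     0.007 -0.009  0.039]
 [ 0.008 -0.07  -0.998  1.186]
 [ 0.     0.     0.     1.   ]] [[513.866   0.    320.756]
 [  0.    513.866 236.629]
 [  0.      0.      1.   ]]
side [[-0.936 -0.255  0.244  0.338]
 [-0.353  0.646 -0.677  0.619]
 [ 0.015 -0.719 -0.694  0.758]
 [ 0.     0.     0.     1.   ]] [[437.687   0.    320.936]
 [  0.    437.687 234.211]
 [  0.      0.      1.   ]]
0.1 [0.196 0.514 0.238] [[-0.934  0.357 -0.001]
 [ 0.357  0.934 -0.001]
 [ 0.    -0.001 -1.   ]] 0.9990941230831133 0.0187
```

View pics/top0.png

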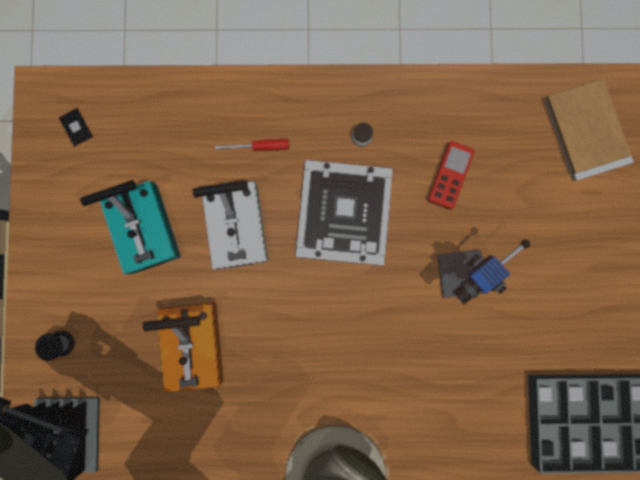

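View pics/side0.png

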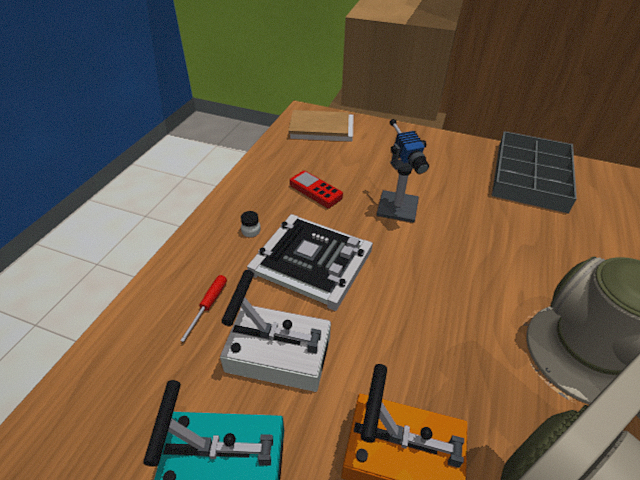

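The top view shows three consoles: white (235,225), turquoise (138,228) and orange (188,346). The task says white and metal, so the white one is the target. The chip is at (345,208). The camera ball is at (525,244), with the body at (490,273) and the barrel near (465,293). I'll confirm with an enlarged crop.

```bash
python3 - <<'E'
from h import *
t=cv2.imread('pics/top0.png'); s=cv2.imread('pics/side0.png')
f=lambda im,x,y,w,h:cv2.resize(im[y:y+h,x:x+w],(400,300),interpolation=cv2.INTER_CUBIC)
cv2.imwrite('pics/c0.png',np.vstack([np.hstack([f(t,180,170,120,90+0),f(t,430,220,120,90)]),np.hstack([f(s,210,265,133,100),f(s,360,110,80,60)])]))
np.set_printoptions(precision=3,suppress=True)
d=load('top0')
for n,u,v in [('chip',345,208),('ball',525,244),('body',490,273),('conTop',250,225)]: print(n,pt(d,u,v))
E
```

```text
chip [ 0.598 -0.026  0.045]
ball [ 0.505 -0.357  0.214]
body [ 0.451 -0.29   0.212]
conTop [0.559 0.184 0.06 ]
```

View pics/c0.png

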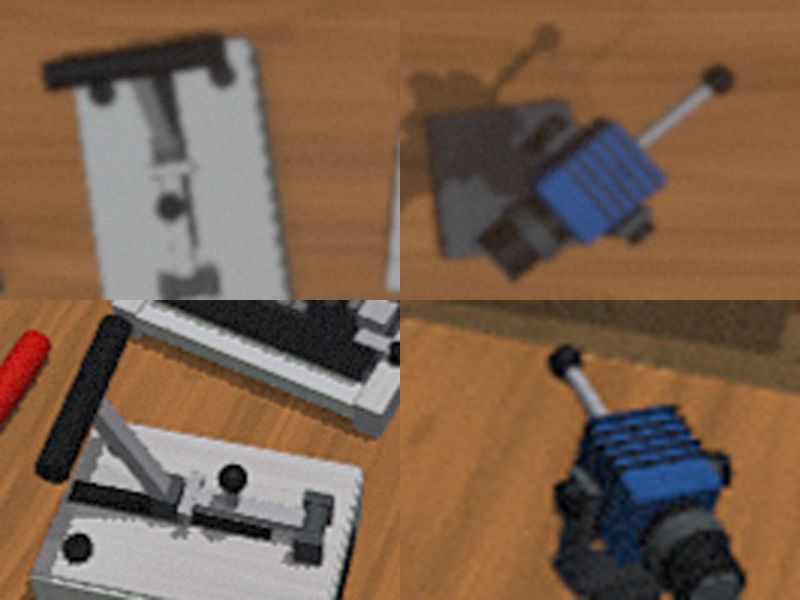

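White console confirmed: its knob is at top (231,232) and side (287,324). The ball is at top (525,244) and side (393,122), and the barrel front is near top (459,297) and side (424,167). Next I'll triangulate these.

```bash
cat >> h.py <<'E'
def tri(a,ua,b,ub):
    A=[];y=[]
    for d,u in((a,ua),(b,ub)):
        P=d['K']@np.linalg.inv(d['pose'])[:3]
        for i in(0,1): r=u[i]*P[2]-P[i]; A.append(r[:3]/np.linalg.norm(r[:3])); y.append(-r[3]/np.linalg.norm(r[:3]))
    x,res,*_=np.linalg.lstsq(np.array(A),np.array(y),rcond=None); return x,np.sqrt(res)
def cloud(d):
    z=d['range_z']; v,u=np.nonzero(z>0); z=z[v,u]; K=d['K']
    p=np.c_[(u-K[0,2])/K[0,0]*z,(v-K[1,2])/K[1,1]*z,z]; return p@d['pose'][:3,:3].T+d['pose'][:3,3],d['img'][v,u].astype(int),u,v
E
python3 - <<'E'
from h import *
np.set_printoptions(precision=4,suppress=True)
t,s=load('top0'),load('side0')
for n,a,b in [('ball',(525,243.7),(393,122.2)),('knob',(231,232),(287.1,324.2)),('lens',(459,297),(424.4,167)),('gripL/R a',(247.5,184.4),(248.3,272.3)),('grip b',(193.5,192.5),(228.3,322.2)),('chip',(345,207.5),(308,248))]: print(n,*tri(t,a,s,b))
p,c,u,v=cloud(t)
def rect(m,n):
    r=cv2.minAreaRect(p[m,:2].astype(np.float32)); print(n,m.sum(),r,p[m].mean(0),np.median(p[m,2]))
rect((u>195)&(u<275)&(v>175)&(v<275)&(abs(p[:,2]-.06)<.006),'console')
rect((u>330)&(u<360)&(v>195)&(v<222)&(abs(p[:,2]-.044)<.004)&(c.min(1)>120),'chip')
rect((u>430)&(u<500)&(v>240)&(v<305)&(p[:,2]>.005)&(p[:,2]<.02),'plate')
m=(u>515)&(u<535)&(v>235)&(v<253)&(p[:,2]>.15); print('ball top',p[m].max(0),p[m].min(0))
p,c,u,v=cloud(s)
rect((u>295)&(u<322)&(v>236)&(v<262)&(abs(p[:,2]-.044)<.004)&(c.min(1)>120),'chip side')
rect((u>370)&(u<425)&(v>180)&(v<230)&(p[:,2]>.004)&(p[:,2]<.02),'plate side')
E
```

```text
ball [ 0.5065 -0.361   0.2055] [0.0004]
knob [0.5413 0.2188 0.1053] [0.0009]
lens [ 0.402  -0.2393  0.1784] [0.0032]
gripL/R a [0.633  0.177  0.1613] [0.0015]
grip b [0.6154 0.2845 0.1615] [0.0012]
chip [ 0.5998 -0.0255  0.0426] [0.0012]
console 3246 ((0.562004029750824, 0.22234800457954407), (0.17980577051639557, 0.11930887401103973), 8.264598846435547) [0.5527 0.2192 0.0597] 0.05968691177433483
chip 247 ((0.6005637645721436, -0.025273937731981277), (0.03707659989595413, 0.03724074363708496), 84.01043701171875) [ 0.6005 -0.025   0.0438] 0.04350527188253217
plate 1075 ((0.4519833028316498, -0.30036622285842896), (0.15345682203769684, 0.14436379075050354), 89.58477783203125) [ 0.4578 -0.2722  0.0133] 0.013480258575663928
ball top [ 0.5152 -0.3428  0.2172] [ 0.4903 -0.3671  0.2019]
chip side 194 ((0.6003677845001221, -0.03778723627328873), (0.06529328227043152, 0.037490397691726685), 83.73246002197266) [ 0.6019 -0.0243  0.0433] 0.04320049532293796
plate side 890 ((0.4528172016143799, -0.28887179493904114), (0.10241353511810303, 0.10451602190732956), 5.916887283325195) [ 0.4501 -0.2803  0.0125] 0.012703338227559535
```

```bash
cat >> h.py <<'E'
def to(x,y,z,az=None):
    "tool-frame shift (mm) from measured TCP to world target; turn (rad) to tool-y azimuth az (deg), done after the shift"
    o=manip.get_obs(); M=R.from_rotvec(o['eef_rot']).as_matrix(); p=o['tool_pos']
    a=np.degrees(np.arctan2(M[1,1],M[0,1])); s=M.T@(np.array([x,y,z])-p)*1e3
    print('t%.2f p'%o['time_s'],np.round(p,4),'az %.1f'%a,'q6 %.2f'%o['q'][5],'F',np.round(o['wrist_force'],1),'op %.3f'%o['opening'],'| shift',np.round(s,1),'' if az is None else 'turn %.3f'%np.radians(((a-az+180)%360)-180))
E
for i in 1; do
python3 -m creep '[[[1,-24,-28,-2,0],[1,-24,-28,-2,0],[1,-24,-28,-2,0],[1,-24,-28,-2,0],[1,-24,-28,-2,0]]]'
python3 -m creep '[[[1,-24,-28,-2,0],[1,-24,-28,-2,0],[1,-24,-28,-2,0],[1,-24,-28,-2,0],[1,-24,-28,-2,0]]]'
done
python3 -c "from h import *; to(.5065,-.361,.26,39.7)"
```

```text
time_s: 0.52
tool_pos: [0.2583, 0.3385, 0.2486]
eef_rot: [-0.569, -3.089, 0.001]
wrist_force: [0.6, 0.1, 0.6]
opening: 0.998
finger_force: 0.0
time_s: 0.93
tool_pos: [0.3204, 0.1649, 0.2588]
eef_rot: [-0.569, -3.09, 0.0]
wrist_force: [0.8, 0.5, 0.4]
opening: 1.0
finger_force: 0.0
t0.93 p [0.3204 0.1649 0.2588] az 69.1 q6 -1.06 F [0.8 0.5 0.4] op 1.000 | shift [-361.3 -425.1   -1.2] turn 0.513
```

```bash
python3 -m creep '[[[1,-24,-28,0,0],[1,-24,-28,0,0],[1,-24,-28,0,0],[1,-24,-28,0,0],[1,-24,-28,0,0]]]' >/dev/null
python3 -m creep '[[[1,-24,-28,0,0],[1,-24,-28,0,0],[1,-24,-28,0,0],[1,-24,-28,0,0],[1,-24,-28,0,0]]]' >/dev/null
python3 -m creep '[[[1,-24,-28,0,0],[1,-24,-28,0,0],[1,-24,-28,0,0],[1,-24,-28,0,0],[1,-1,-5,0,0]]]' >/dev/null
python3 -m creep '[[[0.6,0,0,0,0.103],[0.6,0,0,0,0.103],[0.6,0,0,0,0.103],[0.6,0,0,0,0.103],[0.6,0,0,0,0.101]]]' >/dev/null
python3 -c "from h import *; to(.5065,-.361,.1865,39.7); grab('side','s1')
d=load('s1');cv2.imwrite('pics/s1c.png',cv2.resize(d['img'][60:210,300:500,::-1],(800,600),interpolation=cv2.INTER_CUBIC))"
```

```text
t2.60 p [ 0.4935 -0.3241  0.2584] az 39.4 q6 -1.47 F [-0.  -0.9  0.9] op 0.649 | shift [-36.8 -13.4  71.9] turn -0.005
```

View pics/s1c.png

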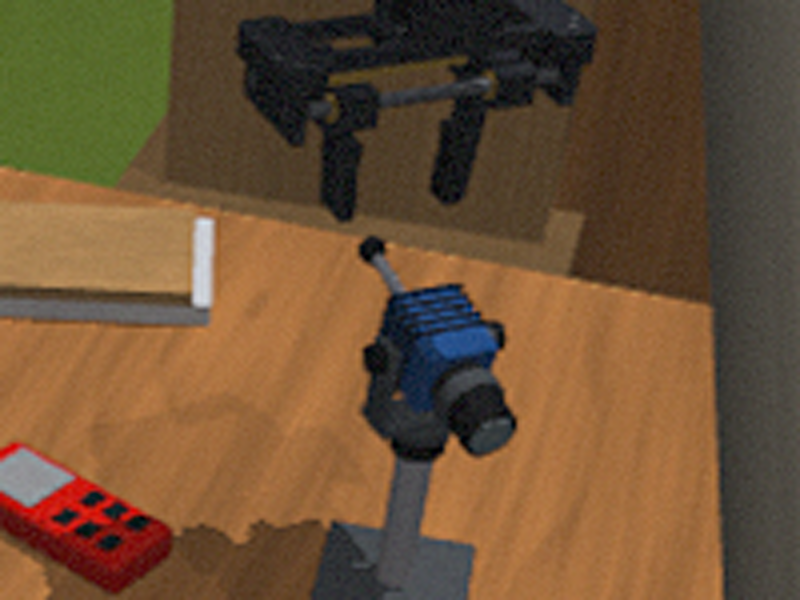

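The crop shows the open gripper above the camera, with the ball at crop (373,249), which is side (393,122), unmoved. The lens face is at crop (493,435), which is side (423,169). I'll move over the ball and descend.

```bash
python3 -m creep '[[[0.6,-18,-7,0,0],[0.6,-19,-6.5,0,0],[0.6,0,0,12,0],[0.6,0,0,20,0],[0.6,0,0,20,0]]]' >/dev/null
python3 -m creep '[[[0.6,0,0,20,0],[0.6,0,0,0,0]]]' 
python3 -c "from h import *; to(.5065,-.361,.1865,39.7); print(tri(load('top0'),(459,297),load('s1'),(423.3,168.8)))"
```

```text
time_s: 3.23
tool_pos: [0.5058, -0.3602, 0.1827]
eef_rot: [-1.329, -2.839, -0.004]
wrist_force: [1.2, 0.5, 0.7]
opening: 0.601
finger_force: 0.0
t3.23 p [ 0.5058 -0.3602  0.1827] az 39.8 q6 -1.50 F [1.2 0.5 0.7] op 0.601 | shift [-1.   0.1 -3.8] turn 0.002
(array([ 0.40269794, -0.24092344,  0.17195928]), array([0.00181796]))
```

```bash
python3 -m creep '[[[0.0,-1,0,-3,0],[0,0,0,0,0],[0,0,0,0,0],[0,0,0,0,0],[0,0,0,0,0]]]' 
python3 -c "
from h import *; to(.5065,-.361,.1865,39.7); grab('side','s2');d=grab('top','t2')
cv2.imwrite('pics/g2.png',np.hstack([cv2.resize(load('s2')['img'][90:190,345:445,::-1],(400,400)),cv2.resize(d['img'][210:310,440:540,::-1],(400,400))]))"
```

```text
time_s: 3.65
tool_pos: [0.5077, -0.3625, 0.1906]
eef_rot: [1.334, 2.843, -0.001]
wrist_force: [-0.8, -0.1, 0.0]
opening: 0.248
finger_force: 0.0
t3.65 p [ 0.5077 -0.3625  0.1906] az 39.7 q6 -1.50 F [-0.8 -0.1  0. ] op 0.248 | shift [ 1.9 -0.   4.1] turn 0.000
```

View pics/g2.png

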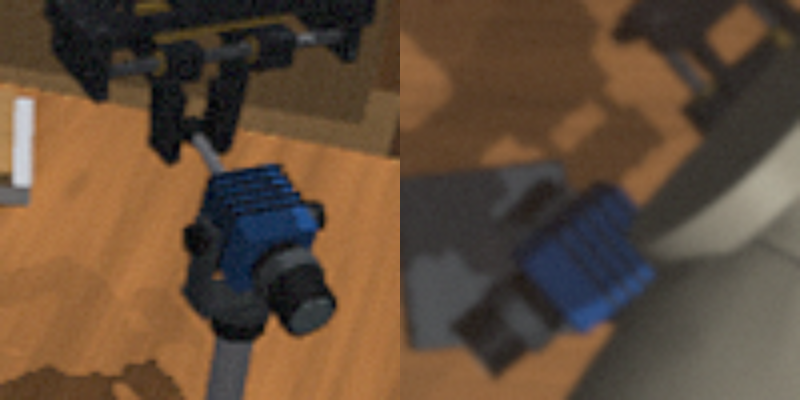

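The fingers straddle the ball at left-crop (195,127) and are still closing. I'll keep closing.

```bash
python3 -m creep '[[[0,0,0,1,0],[0,0,0,0,0],[0,0,0,0,0],[0,0,0,0,0]]]' 
python3 -c "
from h import *; to(.5065,-.361,.1865,39.7)
P=np.array([.450,-.293,.190]);C=np.array([.6005,-.025,.044])
g=manip.get_obs()['tool_pos']+[0,0,manip.grasp_offset];print(g,g-P,np.linalg.norm(g-P))
d=(C-P)/np.linalg.norm(C-P);print('target ball',P-.09*d)
# waypoints
a0=np.arctan2(*(g-P)[1::-1]);a1=np.arctan2(*(-d)[1::-1]);e0=np.arcsin((g-P)[2]/.09);e1=np.arcsin(-d[2])
print(np.degrees([a0,a1,e0,e1]))
n=12; az0=np.arctan2(*R.from_rotvec(manip.get_obs()['eef_rot']).as_matrix()[1::-1,1])
pr=g
for k in range(1,n+1):
    a=a0+(a1-a0)*k/n;e=e0+(e1-e0)*k/n
    q=P+.09*np.array([np.cos(e)*np.cos(a),np.cos(e)*np.sin(a),np.sin(e)])
    f=az0+(a1-a0)*(k-1)/n; D=(q-pr)*1e3; pr=q
    print(k,np.round([D@[-np.sin(f),np.cos(f),0],D@[np.cos(f),np.sin(f),0],-D[2],-(a1-a0)/n],3),np.round(q,4))
"
```

```text
time_s: 4.08
tool_pos: [0.5079, -0.3625, 0.189]
eef_rot: [1.334, 2.843, -0.0]
wrist_force: [3.0, -0.5, 1.9]
opening: 0.178
finger_force: 30.0
t4.08 p [ 0.5079 -0.3625  0.189 ] az 39.7 q6 -1.50 F [ 3.  -0.5  1.9] op 0.178 | shift [ 2.  -0.1  2.5] turn 0.000
[ 0.50786509 -0.36252753  0.20774186] [ 0.05786509 -0.06952753  0.01774186] 0.09218036970496694
target ball [ 0.41019451 -0.36388287  0.2286153 ]
[ -50.23069026 -119.31713625   11.36928433   25.40784694]
1 [ 3.038 -8.816 -1.798  0.1  ] [ 0.4991 -0.3658  0.2095]
2 [ 0.849 -8.772 -1.79   0.1  ] [ 0.4914 -0.37    0.2113]
3 [ 0.883 -8.726 -1.781  0.1  ] [ 0.4833 -0.3734  0.2131]
4 [ 0.917 -8.677 -1.771  0.1  ] [ 0.4749 -0.3758  0.2149]
5 [ 0.951 -8.625 -1.761  0.1  ] [ 0.4664 -0.3774  0.2166]
6 [ 0.984 -8.568 -1.75   0.1  ] [ 0.4578 -0.378   0.2184]
7 [ 1.016 -8.508 -1.738  0.1  ] [ 0.4492 -0.3778  0.2201]
8 [ 1.049 -8.445 -1.725  0.1  ] [ 0.4408 -0.3767  0.2219]
9 [ 1.081 -8.378 -1.712  0.1  ] [ 0.4326 -0.3747  0.2236]
10 [ 1.112 -8.307 -1.698  0.1  ] [ 0.4247 -0.3718  0.2253]
11 [ 1.143 -8.234 -1.683  0.1  ] [ 0.4172 -0.3682  0.2269]
12 [ 1.173 -8.156 -1.668  0.1  ] [ 0.4102 -0.3639  0.2286]
```

```bash
python3 -m creep '[[[0,2,-9,-1.8,0.1],[0,0.9,-9,-1.8,0.1],[0,0.9,-8.7,-1.8,0.1],[0,0.9,-8.7,-1.8,0.1],[0,1,-8.6,-1.8,0.1]]]' 
python3 -m creep '[[[0,1,-8.6,-1.8,0.1],[0,1,-8.5,-1.7,0.1],[0,1,-8.5,-1.7,0.1],[0,1.1,-8.4,-1.7,0.1],[0,1.1,-8.3,-1.7,0.1]]]' 
python3 -m creep '[[[0,1.1,-8.2,-1.7,0.1],[0,1.2,-8.2,-1.7,0.1],[0,0,0,0,0]]]' 
python3 -c "
from h import *; to(.4102,-.3639,.2099,-29.3); grab('side','s3');d=grab('top','t3')
cv2.imwrite('pics/g3.png',np.hstack([cv2.resize(load('s3')['img'][90:190,345:445,::-1],(400,400)),cv2.resize(d['img'][210:310,440:540,::-1],(400,400))]))"
```

```text
time_s: 4.5
tool_pos: [0.4667, -0.3798, 0.198]
eef_rot: [2.001, 2.417, -0.002]
wrist_force: [4.4, -6.1, -0.1]
opening: 0.179
finger_force: 30.0
time_s: 4.92
tool_pos: [0.4242, -0.3742, 0.2064]
eef_rot: [2.538, 1.847, -0.002]
wrist_force: [1.2, -5.6, -1.0]
opening: 0.173
finger_force: 30.0
time_s: 5.17
tool_pos: [0.4088, -0.3654, 0.2101]
eef_rot: [2.711, 1.586, -0.003]
wrist_force: [-2.9, -4.2, 2.1]
opening: 0.176
finger_force: 30.1
t5.17 p [ 0.4088 -0.3654  0.2101] az -29.3 q6 -0.43 F [-2.9 -4.2  2.1] op 0.176 | shift [2.  0.5 0.2] turn -0.001
```

View pics/g3.png

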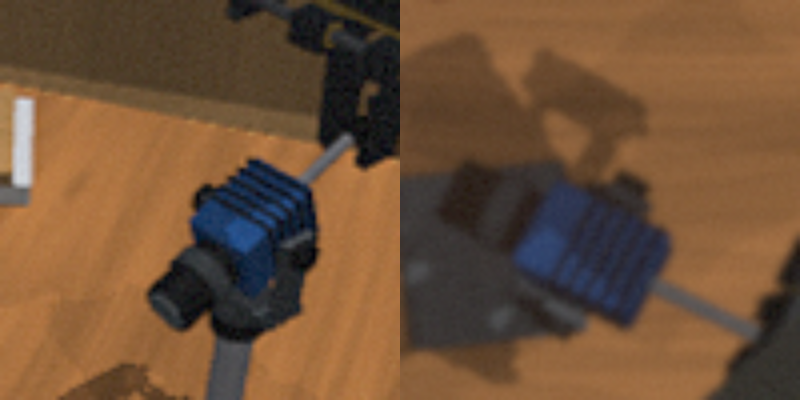

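The camera swung round cleanly: the lens is at left-crop (168,310) and the rod still ends in the pads. I'll release, back off upwards and measure.

```bash
python3 -m creep '[[[0.5,0,0,0,0],[0.5,0,0,0,0],[0.5,0,0,0,0],[0.5,0,0,0,0],[0.5,0,0,-15,0]]]' >/dev/null
python3 -m creep '[[[0.5,0,0,-30,0],[0.5,0,0,-40,0],[0.5,20,-20,-20,0],[0.5,20,-30,0,0],[0.5,20,-30,0,0]]]'
python3 -m creep '[[[0.5,20,-30,0,0],[0.5,20,-30,0,0],[0.5,20,-30,0,0],[0.5,0,0,0,0]]]'
python3 -c "
from h import *; to(.4102,-.3639,.2099,-29.3); s=grab('side','s4');d=grab('top','t4')
cv2.imwrite('pics/g4.png',np.hstack([cv2.resize(s['img'][95:175,360:440,::-1],(400,400),interpolation=cv2.INTER_CUBIC),cv2.resize(d['img'][225:325,430:530,::-1],(400,400),interpolation=cv2.INTER_CUBIC)]))"
```

```text
time_s: 6.1
tool_pos: [0.3691, -0.2728, 0.3154]
eef_rot: [2.706, 1.593, 0.001]
wrist_force: [0.4, 0.9, 0.1]
opening: 0.5
finger_force: 0.0
time_s: 6.43
tool_pos: [0.3175, -0.173, 0.3152]
eef_rot: [-2.705, -1.597, -0.001]
wrist_force: [0.7, -0.4, 0.5]
opening: 0.498
finger_force: 0.0
t6.43 p [ 0.3175 -0.173   0.3152] az -28.9 q6 -0.33 F [ 0.7 -0.4  0.5] op 0.498 | shift [-122.4  173.4  105.3] turn 0.007
```

View pics/g4.png

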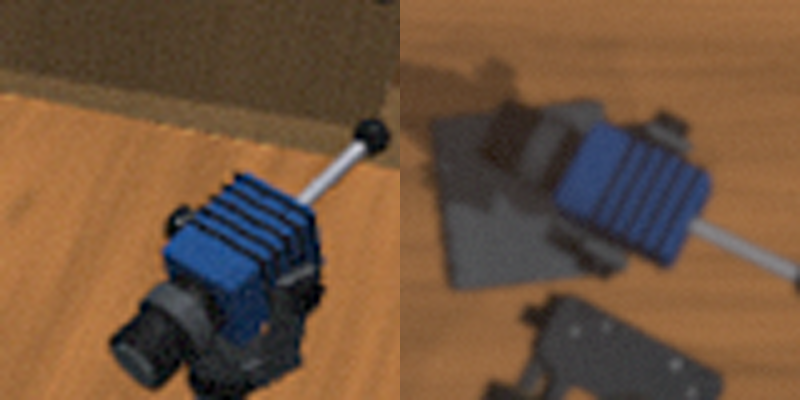

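The ball is at side (434.2,122) and the lens-face centre at side (386.4,167). In the top view the rod runs to a ball near (531,295). I'll fit the pivot and both poses to these pixels.

```bash
cat > fit.py <<'E'
from h import *
from scipy.optimize import least_squares
np.set_printoptions(precision=4,suppress=True)
def dark(n,u,v,r=9,th=75):
    im=load(n)['img'][v-r:v+r+1,u-r:u+r+1].max(2); m=(im<th).astype(np.uint8)
    k,l,st,c=cv2.connectedComponentsWithStats(m); 
    i=min(range(1,k),key=lambda i:np.hypot(*(c[i]-r))); return c[i]+[u-r,v-r],st[i,4]
C=np.array([.6005,-.025,.044])
def run(obs):  # (pic, state, 'b'/'l', (u,v), weight)
    ns=1+max(o[1] for o in obs)
    def dr(a,t): return np.array([np.cos(t)*np.cos(a),np.cos(t)*np.sin(a),-np.sin(t)])
    def f(x):
        P=np.r_[x[:2],.19]; r=[]
        for n,s,k,uv,w in obs:
            d=dr(*x[2+2*s:4+2*s]); r+=list((proj(load(n),P-.09*d if k=='b' else P+.075*d)-uv)*w)
        return np.array(r)
    x=least_squares(f,[.45,-.293]+([2.28,.17]+[1.06,.45]*(ns-1))).x
    print('pivot',x[:2],'ang',x[2:],'res',f(x).reshape(-1,2).round(1).tolist())
    P=np.r_[x[:2],.19]; d=dr(*x[-2:]); v=C-P
    print('chip miss mm',np.linalg.norm(np.cross(v,d))*1e3,'want',np.arctan2(v[1],v[0]),np.arctan2(-v[2],np.hypot(*v[:2])),'ball now',P-.09*d,'ball want',P-.09*v/np.linalg.norm(v))
E
python3 - <<'E'
from fit import *
b=[dark('top0',525,244),dark('side0',393,122),dark('t4',530,295),dark('s4',434,122,9,50)]
print(b)
run([('top0',0,'b',b[0][0],1),('side0',0,'b',b[1][0],1),('s1',0,'l',(423.3,168.8),1),('t4',1,'b',b[2][0],1),('s4',1,'b',(434.2,122),1),('s4',1,'l',(386.4,167),1)])
E
```

```text
[(array([525.1176, 243.3333]), np.int32(51)), (array([392.2759, 121.6897]), np.int32(29)), (array([533.1296, 295.2963]), np.int32(54)), (array([434.0312, 121.5938]), np.int32(32))]
pivot [ 0.4499 -0.2929] ang [2.282  0.1991 1.0475 0.4025] res [[-0.3, -0.4], [0.5, -0.2], [-0.3, -0.3], [-0.0, 0.1], [0.1, -0.0], [0.3, -0.1]]
chip miss mm 14.348949277825634 want 1.058709965951978 0.4434559978787307 ball now [ 0.4085 -0.3647  0.2253] ball want [ 0.4101 -0.3638  0.2286]
```

Fit residuals are under 0.5 px. The aim is 14 mm off at the chip, because the tilt is 0.04 rad short. I'll regrasp and raise the ball about 3.4 mm.

```bash
python3 -m creep '[[[0.5,-20.6,28.7,0,0],[0.5,-20.6,28.7,0,0],[0.5,-20.6,28.7,0,0],[0.5,-20.6,28.7,0,0],[0.5,-20.6,28.7,0,0]]]' >/dev/null
python3 -m creep '[[[0.5,-20.6,28.7,0,0],[0.5,0,0,30,0],[0.5,0,0,25,0],[0.5,0,0,0,0.01],[0.5,0,0,0,0]]]' >/dev/null
python3 -c "from h import *; to(.4085,-.3647,.2066,-30)"
```

```text
t7.37 p [ 0.4103 -0.3698  0.2588] az -29.7 q6 -0.43 F [ 0.8 -0.1  0.6] op 0.501 | shift [ 3.5 -4.  52.3] turn 0.005
```

```bash
python3 -m creep '[[[0.5,3.5,-4,0,0.005],[0.5,0,0,22,0],[0.5,0,0,20,0],[0.5,0,0,9,0],[0.5,0,0,0,0]]]' >/dev/null
python3 -c "from h import *; to(.4085,-.3647,.2066,-30)"
```

```text
t7.78 p [ 0.4084 -0.3638  0.2085] az -29.9 q6 -0.42 F [-0.3 -0.3 -0.1] op 0.500 | shift [-0.7  0.6  1.9] turn 0.002
```

```bash
python3 -m creep '[[[0,-0.7,0.5,1.5,0],[0,0,0,0,0],[0,0,0,0,0],[0,0,0,0,0],[0,0,0,0,0]]]' >/dev/null
python3 -m creep '[[[0,0,0,0,0],[0,0,0,0,0],[0,0,0,0,0]]]'
python3 -c "from h import *; to(.4101,-.3638,.2066+.0033,-29.3); grab('side','s5')"
```

```text
time_s: 8.45
tool_pos: [0.4088, -0.3654, 0.2077]
eef_rot: [2.718, 1.572, -0.0]
wrist_force: [1.3, -1.8, 3.2]
opening: 0.166
finger_force: 29.5
t8.45 p [ 0.4088 -0.3654  0.2077] az -29.9 q6 -0.42 F [ 1.3 -1.8  3.2] op 0.166 | shift [ 2.1  0.3 -2.2] turn -0.011
```

```bash
python3 -m creep '[[[0,1,0.2,-2,-0.01],[0,1,0.1,-2,0],[0,0,0,-1.5,0],[0,0,0,0,0],[0,0,0,0,0]]]'
python3 - <<'E'
from h import *
to(.4101,-.3638,.2099,-29.3); grab('side','s6')
a,b,c=[load(n)['img'][95:175,360:440].astype(np.uint8) for n in('s4','s5','s6')]
cv2.imwrite('pics/g6.png',np.hstack([cv2.resize(x[30:80,0:60,::-1],(400,333),interpolation=cv2.INTER_CUBIC) for x in (a,c)]))
g=lambda x:cv2.cvtColor(x[40:80,0:45],cv2.COLOR_RGB2GRAY).astype(np.float32)
for x in(b,c):
    try: w=cv2.findTransformECC(g(a),g(x),np.eye(2,3,dtype=np.float32),cv2.MOTION_TRANSLATION,(3,200,1e-5),(g(a)<90).astype(np.uint8),1); print(w[0],w[1][:,2])
    except Exception as e: print(e)
E
```

```text
time_s: 8.92
tool_pos: [0.4099, -0.3634, 0.2128]
eef_rot: [-2.711, -1.587, -0.0]
wrist_force: [1.0, -2.1, 1.7]
opening: 0.165
finger_force: 29.6
t8.92 p [ 0.4099 -0.3634  0.2128] az -29.3 q6 -0.43 F [ 1.  -2.1  1.7] op 0.165 | shift [-0.2  0.4  2.9] turn -0.000
0.8280289101055374 [ 0.29836625 -0.39639795]
0.7681677115787482 [0.11491609 0.66177946]
```

```bash
python3 - <<'E'
from h import *
d=load('s4');P=np.array([.4499,-.2929,.19])
f=lambda a,t:proj(d,P+.075*np.array([np.cos(t)*np.cos(a),np.cos(t)*np.sin(a),-np.sin(t)]))
for x in [(1.0587,.4435),(1.0587,.4025),(1.0475,.4435)]: print(f(*x)-f(1.0475,.4025))
E
```

```text
[0.4675794  0.93856196]
[0.23727571 0.15061755]
[0.23512365 0.79074539]
```

```bash
python3 -m creep '[[[0,0,0.5,-1.3,0],[0,0,0,0,0],[0.5,0,0,0,0],[0.5,0,0,0,0],[0.5,0,0,0,0]]]'
python3 -m creep '[[[0.5,0,0,0,0],[0.5,0,0,-20,0],[0.5,0,0,-30,0],[0.5,0,0,-40,0],[0.5,20,-30,-10,0]]]'
python3 -m creep '[[[0.5,20,-30,0,0],[0.5,20,-30,0,0],[0.5,20,-30,0,0],[0.5,20,-30,0,0],[0.5,20,-30,0,0]]]'
python3 - <<'E'
from fit import *
to(.4102,-.3639,.2099,-29.3); s=grab('side','s7');d=grab('top','t7')
cv2.imwrite('pics/g7.png',np.hstack([cv2.resize(s['img'][95:175,360:440,::-1],(400,400),interpolation=cv2.INTER_CUBIC),cv2.resize(d['img'][235:315,460:540,::-1],(400,400),interpolation=cv2.INTER_CUBIC)]))
for r in [('t7',533,295),('s7',434,121,9,50)]: print(dark(*r))
g=lambda x:cv2.cvtColor(load(x)['img'][135:175,360:405],cv2.COLOR_RGB2GRAY).astype(np.float32)
w=cv2.findTransformECC(g('s4'),g('s7'),np.eye(2,3,dtype=np.float32),cv2.MOTION_TRANSLATION,(3,200,1e-5),(g('s4')<90).astype(np.uint8),1); print(w)
E
```

```text
time_s: 9.38
tool_pos: [0.4103, -0.3636, 0.2141]
eef_rot: [-2.711, -1.587, -0.0]
wrist_force: [0.1, -0.2, -1.4]
opening: 0.373
finger_force: 0.0
time_s: 9.8
tool_pos: [0.3962, -0.3362, 0.3193]
eef_rot: [2.703, 1.578, 0.002]
wrist_force: [0.7, 0.6, -0.8]
opening: 0.501
finger_force: 0.0
time_s: 10.22
tool_pos: [0.3111, -0.1693, 0.314]
eef_rot: [2.712, 1.586, 0.0]
wrist_force: [-0.1, -0.1, 0.4]
opening: 0.502
finger_force: 0.0
t10.22 p [ 0.3111 -0.1693  0.314 ] az -29.3 q6 -0.32 F [-0.1 -0.1  0.4] op 0.502 | shift [-121.   181.7  104.1] turn -0.001
(array([532.9107, 294.7143]), np.int32(56))
(array([433.9706, 119.9412]), np.int32(34))
(0.8530530033642083, array([[1.    , 0.    , 0.8251],
       [0.    , 1.    , 0.8553]], dtype=float32))
```

View pics/g7.png

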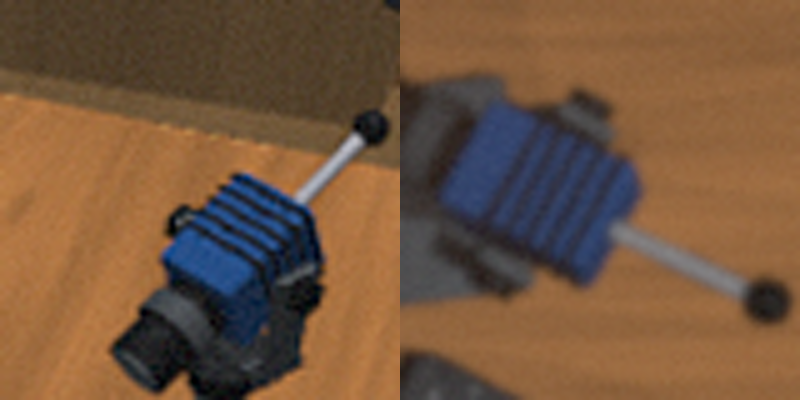

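The ball is now at side (434.1,120.4) and top (532.9,294.9). The lens moved about +0.8 px in each axis.

```bash
python3 - <<'E'
from fit import *
run([('top0',0,'b',(525.1,243.3),1),('side0',0,'b',(392.6,121.9),1),('s1',0,'l',(423.3,168.8),1),('t4',1,'b',(533.1,295.3),1),('s4',1,'b',(434.1,121.8),1),('s4',1,'l',(386.4,167),1),('t7',2,'b',(532.9,294.9),1),('s7',2,'b',(434.1,120.3),1),('s7',2,'l',(387.2,167.9),1)])
E
```

```text
pivot [ 0.4499 -0.2929] ang [2.2786 0.1943 1.0478 0.4071 1.0458 0.4654] res [[-0.3, -0.2], [0.2, -0.2], [-0.3, -0.3], [-0.0, 0.0], [0.2, 0.1], [0.3, 0.0], [0.2, 0.0], [0.0, 0.1], [-0.1, 0.2]]
chip miss mm 8.410173903400516 want 1.0585098112769098 0.4435012425770585 ball now [ 0.4095 -0.3625  0.2304] ball want [ 0.41   -0.3637  0.2286]
```

```bash
python3 -m creep '[[[0.5,-20.2,30,0,0],[0.5,-20.2,30,0,0],[0.5,-20.2,30,0,0],[0.5,-20.2,30,0,0],[0.5,-20.2,30,0,0]]]' >/dev/null
python3 -m creep '[[[0.5,-20.2,30,0,0],[0.5,0,0,30,0],[0.5,0,0,20,0],[0.5,0,0,0,0],[0.5,0,0,0,0]]]' >/dev/null
python3 -c "from h import *; to(.4112,-.3641,.2134,-30)"
```

```text
t11.15 p [ 0.4097 -0.365   0.2637] az -29.3 q6 -0.43 F [-0.4 -0.1  1.4] op 0.500 | shift [ 1.5  0.9 50.3] turn 0.011
```

```bash
python3 -m creep '[[[0.5,1.5,0.9,0,0.01],[0.5,0,0,22,0],[0.5,0,0,20,0],[0.5,0,0,8,0],[0.5,0,0,0,0]]]' >/dev/null
python3 -c "from h import *; to(.4112,-.3641,.2134,-30)"
python3 -m creep '[[[0,0,0,0,0],[0,0,0,0,0],[0,0,0,0,0],[0,0,0,0,0],[0,0,0,0,0]]]' >/dev/null
python3 -m creep '[[[0,0,0,0,0],[0,0,0,0,0],[0,0,0,0,0]]]'
python3 -c "from h import *; to(.4112,-.3641,.2110,-30); grab('side','s8')"
```

```text
t11.57 p [ 0.4112 -0.3636  0.2138] az -29.9 q6 -0.42 F [ 0.6 -0.4 -0.2] op 0.501 | shift [-0.4  0.3  0.4] turn 0.001
time_s: 12.23
tool_pos: [0.4111, -0.3642, 0.2144]
eef_rot: [2.719, 1.572, -0.001]
wrist_force: [-2.1, -1.0, 3.3]
opening: 0.176
finger_force: 30.0
t12.23 p [ 0.4111 -0.3642  0.2144] az -29.9 q6 -0.42 F [-2.1 -1.   3.3] op 0.176 | shift [0.1 0.  3.4] turn 0.001
```

```bash
python3 -m creep '[[[0,0,0,1.5,0],[0,0,0,1.1,0],[0,0,0,0,0],[0.5,0,0,0,0],[0.5,0,0,0,0]]]'
python3 -m creep '[[[0.5,0,0,0,0],[0.5,0,0,0,0],[0.5,0,0,-20,0],[0.5,0,0,-30,0],[0.5,0,0,-40,0]]]'
python3 -m creep '[[[0.5,20,-30,-10,0],[0.5,20,-30,0,0],[0.5,20,-30,0,0],[0.5,20,-30,0,0],[0.5,20,-30,0,0]]]'
python3 -m creep '[[[0.5,20,-30,0,0],[0.5,0,0,0,0]]]'
cat > chk.py <<'E'
from fit import *
import sys
a,b='s'+sys.argv[1],'t'+sys.argv[1]
grab('side',a);grab('top',b)
T,S=dark(b,533,295)[0],dark(a,434,120,9,50)[0]
g=lambda x,y0,y1,x0,x1:cv2.cvtColor(load(x)['img'][y0:y1,x0:x1],cv2.COLOR_RGB2GRAY).astype(np.float32)
def ecc(x,box):
    A=g('s4' if x[0]=='s' else 't4',*box); return cv2.findTransformECC(A,g(x,*box),np.eye(2,3,dtype=np.float32),cv2.MOTION_TRANSLATION,(3,200,1e-5),(A<90).astype(np.uint8),1)[1][:,2]
L=np.array([386.4,167])+ecc(a,(135,175,360,405)); print(T,S,L, 'ball ecc',ecc(a,(108,134,422,446)))
run([('top0',0,'b',(525.1,243.3),1),('side0',0,'b',(392.6,121.9),1),('s1',0,'l',(423.3,168.8),1),('t4',1,'b',(533.1,295.3),1),('s4',1,'b',(434.1,121.8),1),('s4',1,'l',(386.4,167),1),(b,2,'b',T,1),(a,2,'b',S+[.1,.3],1),(a,2,'l',L,1)])
E
python3 chk.py 9
```

```text
time_s: 12.7
tool_pos: [0.4113, -0.3637, 0.2111]
eef_rot: [-2.719, -1.572, -0.001]
wrist_force: [0.2, 0.6, 0.2]
opening: 0.301
finger_force: 0.0
time_s: 13.12
tool_pos: [0.4108, -0.363, 0.3003]
eef_rot: [-2.714, -1.57, 0.0]
wrist_force: [0.8, -0.7, 0.8]
opening: 0.499
finger_force: 0.0
time_s: 13.53
tool_pos: [0.3302, -0.2006, 0.3111]
eef_rot: [-2.719, -1.573, -0.001]
wrist_force: [0.7, -0.3, 1.1]
opening: 0.5
finger_force: 0.0
time_s: 13.7
tool_pos: [0.3128, -0.1655, 0.3118]
eef_rot: [-2.717, -1.576, -0.001]
wrist_force: [-0.3, -0.8, 1.7]
opening: 0.501
finger_force: 0.0
[533.5 294.5] [433.4375 120.5938] [387.011  167.4045] ball ecc [-1.0171 -0.7045]
pivot [ 0.45  -0.293] ang [2.2781 0.1936 1.046  0.4082 1.0642 0.4277] res [[-0.2, -0.3], [0.2, -0.3], [-0.4, -0.4], [-0.0, 0.0], [0.2, 0.0], [0.3, -0.0], [-0.0, -0.0], [0.2, 0.2], [0.1, 0.2]]
chip miss mm 5.581372899143988 want 1.0591412009050698 0.44347391473400477 ball now [ 0.4103 -0.3646  0.2273] ball want [ 0.4102 -0.3639  0.2286]
```

The aim is now within about 5 mm of the chip centre, which I accept. Next is the catch.

```bash
python3 -m creep '[[[0.5,37,0.5,0,0],[0.5,37,0.5,0,0],[0.5,37,0.5,0,0],[0.5,37,0.5,0,0],[0.5,37,0.5,0,0]]]' >/dev/null
python3 -m creep '[[[0.5,37,0.5,0,0],[0.5,37,0.5,0,0],[0.5,37,0.5,0,0],[0.5,37,0.5,0,0],[0.5,37,0.5,0,0]]]' >/dev/null
python3 -m creep '[[[0.5,37,0.5,0,0],[0.5,37,0.5,0,0],[0.5,0,0,0,0.113],[0.5,0,0,0,0.113],[0.5,0,0,0,0.113]]]' >/dev/null
python3 -m creep '[[[0.5,0,0,0,0.113],[0.5,0,0,0,0.113],[0.5,0,0,0,0.113],[0.5,0,0,0,0.113],[0.5,0,0,0,0.113]]]' >/dev/null
python3 -c "from h import *; to(.5418,.2191,.180,-81.7)"
```

```text
t15.47 p [0.5429 0.2115 0.3103] az -82.1 q6 1.60 F [ 0.4 -0.4 -0.7] op 0.501 | shift [ 1.000e-01 -7.600e+00  1.303e+02] turn -0.006
```

```bash
python3 -m creep '[[[0.5,0,-7.6,0,-0.006],[0.5,0,0,40,0],[0.5,0,0,40,0],[0.5,0,0,40,0],[0.5,0,0,10,0]]]' >/dev/null
python3 -m creep '[[[0.5,0,0,0,0]]]'
python3 -c "from h import *; to(.5418,.2191,.093,-81.7)
s=grab('side','s10'); cv2.imwrite('pics/g10.png',cv2.resize(s['img'][225:385,200:360,::-1],(500,500),interpolation=cv2.INTER_CUBIC))"
```

```text
time_s: 15.97
tool_pos: [0.54, 0.2193, 0.1787]
eef_rot: [3.132, 0.24, -0.01]
wrist_force: [0.3, 0.2, 1.0]
opening: 0.5
finger_force: 0.0
t15.97 p [0.54   0.2193 0.1787] az -81.2 q6 1.60 F [0.3 0.2 1. ] op 0.500 | shift [ 2.2  0.5 85.7] turn 0.008
```

View pics/g10.png

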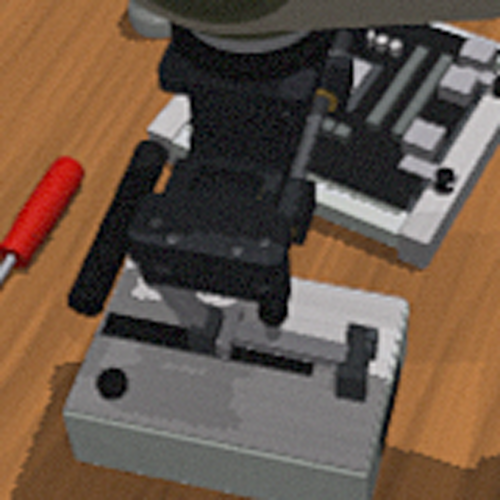

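The gripper stands over the knob at crop (270,325), and the T handle at crop (120,230) is clear of it. I'll descend.

```bash
python3 -m creep '[[[0.5,2,0.5,10,0],[0.5,0,0,25,0],[0.5,0,0,25,0],[0.5,0,0,20,0],[0.5,0,0,5,0]]]' 
python3 -m creep '[[[0.0,0,0,0,0],[0,0,0,0,0],[0,0,0,0,0],[0,0,0,0,0],[0,0,0,0,0]]]' 
python3 -m creep '[[[0.0,0,0,0,0],[0,0,0,0,0],[0,0,0,0,0]]]' 
python3 - <<'E'
from h import *
to(.5418,.2191,.093,-81.7)
# arc rows: knob rel hinge in (x,z)
n=17; th=np.linspace(0,2.6,n+1); a=th+np.arctan2(30,50); r=58.3
X=r*np.cos(a);Z=r*np.sin(a)
print(np.round(np.c_[np.diff(X),-np.diff(Z)],1).tolist())
E
```

```text
time_s: 16.43
tool_pos: [0.5426, 0.2191, 0.0951]
eef_rot: [3.132, 0.238, -0.002]
wrist_force: [0.6, 1.1, -0.4]
opening: 0.498
finger_force: 0.0
time_s: 16.85
tool_pos: [0.5434, 0.219, 0.0977]
eef_rot: [3.132, 0.237, 0.005]
wrist_force: [2.3, -1.6, 1.8]
opening: 0.176
finger_force: 30.0
time_s: 17.1
tool_pos: [0.5437, 0.219, 0.0973]
eef_rot: [3.133, 0.236, 0.005]
wrist_force: [4.8, -2.2, 3.5]
opening: 0.179
finger_force: 30.0
t17.10 p [0.5437 0.219  0.0973] az -81.4 q6 1.60 F [ 4.8 -2.2  3.5] op 0.179 | shift [-1.8 -0.4  4.3] turn 0.006
[[-5.2, -7.3], [-6.2, -6.4], [-7.1, -5.4], [-7.8, -4.2], [-8.4, -3.0], [-8.7, -1.7], [-8.9, -0.3], [-8.8, 1.0], [-8.6, 2.4], [-8.1, 3.7], [-7.5, 4.8], [-6.6, 5.9], [-5.7, 6.9], [-4.6, 7.7], [-3.3, 8.3], [-2.0, 8.7], [-0.7, 8.9]]
```

```bash
python3 -m creep '[[[0,-5.2,0,-7.3,0],[0,-6.2,0,-6.4,0],[0,-7.1,0,-5.4,0],[0,-7.8,0,-4.2,0],[0,-8.4,0,-3,0]]]' 
python3 -m creep '[[[0,-8.7,0,-1.7,0],[0,-8.9,0,-0.3,0],[0,-8.8,0,1,0],[0,-8.6,0,2.4,0]]]' 
python3 -c "from h import *; to(.4927,.2122,.093,-81.7)"
```

```text
time_s: 17.52
tool_pos: [0.5075, 0.2137, 0.1229]
eef_rot: [3.132, 0.237, -0.0]
wrist_force: [2.1, -2.8, -3.5]
opening: 0.182
finger_force: 30.0
time_s: 17.85
tool_pos: [0.473, 0.2085, 0.1218]
eef_rot: [-3.133, -0.237, -0.002]
wrist_force: [2.8, -2.6, 1.7]
opening: 0.179
finger_force: 30.0
t17.85 p [0.473  0.2085 0.1218] az -81.4 q6 1.61 F [ 2.8 -2.6  1.7] op 0.179 | shift [20.  -0.6 28.8] turn 0.006
```

```bash
python3 -m creep '[[[0,-8.1,0,3.7,0],[0,-7.5,0,4.8,0],[0,-6.6,0,5.9,0],[0,-5.7,0,6.9,0],[0,-4.6,0,7.7,0]]]' 
python3 -m creep '[[[0,-3.3,0,8.3,0],[0,-2,0,8.7,0],[0,-0.7,0,8.9,0],[0,0,0,2,0],[0,0,0,0,0]]]' 
python3 -c "from h import *; to(.4927,.2122,.093,-81.7)
s=grab('side','s11');t=grab('top','t11'); cv2.imwrite('pics/g11.png',np.hstack([cv2.resize(s['img'][225:385,200:360,::-1],(400,400),interpolation=cv2.INTER_CUBIC),cv2.resize(t['img'][170:300,170:300,::-1],(400,400),interpolation=cv2.INTER_CUBIC)]))"
```

```text
time_s: 18.27
tool_pos: [0.4398, 0.2037, 0.0922]
eef_rot: [3.133, 0.237, -0.002]
wrist_force: [-0.1, -2.2, 3.0]
opening: 0.179
finger_force: 30.0
time_s: 18.68
tool_pos: [0.4336, 0.2027, 0.0639]
eef_rot: [3.132, 0.237, -0.007]
wrist_force: [-5.8, -3.3, 4.0]
opening: 0.182
finger_force: 30.0
t18.68 p [0.4336 0.2027 0.0639] az -81.4 q6 1.61 F [-5.8 -3.3  4. ] op 0.182 | shift [ 59.7  -0.5 -29.4] turn 0.006
```

```bash
python3 -m creep '[[[0,0,0,2,0],[0,0,0,0,0],[0.5,0,0,0,0],[0.5,0,0,0,0],[0.5,0,0,0,0]]]' 
python3 -m creep '[[[0.5,0,0,0,0],[0.5,0,0,-20,0],[0.5,0,0,-40,0],[0.5,0,0,-40,0],[0.5,0,0,-40,0]]]' 
python3 -m creep '[[[0.5,0,0,-30,0],[0.5,0,-30,0,0],[0.5,0,-40,0,0],[0.5,0,-40,0,0],[0.5,0,-40,0,0]]]' 
python3 - <<'E'
from h import *
np.set_printoptions(precision=1,suppress=True)
to(.4927,.2122,.2,8.3)
H=np.array([.4927,.2122,.075]);a=np.radians(8.3)
for n in('side','top'):
    d=grab(n,n+'12'); p,c,u,v=cloud(d); q=(p-H); X=q[:,0]*np.cos(a)+q[:,1]*np.sin(a); Y=-q[:,0]*np.sin(a)+q[:,1]*np.cos(a); Z=q[:,2]
    m=(abs(Y)<.012)&(X<-.015)&(X>-.1)&(Z>-.05)&(Z<.09)
    print(n,m.sum()); 
    for lo in range(-90,0,10):
        k=m&(X*1e3>=lo)&(X*1e3<lo+10)
        if k.any(): print(lo,k.sum(),'z max/med',Z[k].max()*1e3,np.median(Z[k])*1e3)
    m=(abs(Y)<.06)&(X>.06)&(X<.17)&(Z>.06)&(Z<.11); print('T',X[m].mean()*1e3,Z[m].max()*1e3,Y[m].min()*1e3,Y[m].max()*1e3,m.sum())
E
```

```text
time_s: 19.2
tool_pos: [0.4354, 0.2031, 0.0623]
eef_rot: [-3.132, -0.237, 0.001]
wrist_force: [0.6, -0.5, 0.6]
opening: 0.383
finger_force: 0.0
time_s: 19.62
tool_pos: [0.4351, 0.2029, 0.204]
eef_rot: [-3.133, -0.237, 0.002]
wrist_force: [0.2, 0.1, 0.4]
opening: 0.504
finger_force: 0.0
time_s: 20.03
tool_pos: [0.4125, 0.3528, 0.2325]
eef_rot: [-3.132, -0.235, -0.0]
wrist_force: [0.8, -0.7, -0.0]
opening: 0.502
finger_force: 0.0
t20.03 p [0.4 0.4 0.2] az -81.4 q6 1.91 F [ 0.8 -0.7 -0. ] op 0.502 | shift [ 58.3 151.   32.5] turn -1.566
side 0
T 130.65677098931945 99.40747406743984 -53.29067244174275 57.739797806537815 780
top 226
-80 6 z max/med 41.12490611374638 38.260186425629186
-70 55 z max/med 47.906366979514296 43.61887455042153
-60 41 z max/med 45.404095866623045 37.315023043117804
-50 34 z max/med 37.52985587663345 32.97046167337754
-40 29 z max/med 31.264173757759874 27.644163626978816
-30 34 z max/med 26.33386772152431 20.582981160030613
-20 27 z max/med 18.782921917676234 -10.713683569167284
T 130.43138821379114 101.18050883044334 -54.32750064834412 55.320007804194226 594
```

The bar profile matches the 2.6 rad stop: its top surface lies at 33, 38 and 44 mm along the 31° line. Now the lever.

```bash
python3 -m creep '[[[0.6,0,0,-6,-0.12],[0.6,0,0,-6,-0.12],[0.6,0,0,0,-0.12],[0.6,0,0,0,-0.12],[0.6,0,0,0,-0.12]]]' >/dev/null
python3 -m creep '[[[0.6,0,0,0,-0.12],[0.6,0,0,0,-0.12],[0.6,0,0,0,-0.12],[0.6,0,0,0,-0.12],[0.6,0,0,0,-0.12]]]' >/dev/null
python3 -m creep '[[[0.6,0,0,0,-0.12],[0.6,0,0,0,-0.12],[0.6,0,0,0,-0.12],[0.6,0,0,0,0],[0.6,0,0,0,0]]]' >/dev/null
python3 -c "from h import *; to(.6281,.2015,.235,8.3)"
```

```text
t21.38 p [0.4131 0.3508 0.2443] az 7.8 q6 0.35 F [ 0.1 -0.2  0.6] op 0.598 | shift [-177.1  192.7    9.2] turn -0.009
```

```bash
python3 -m creep '[[[0.6,-22,24,0,0],[0.6,-22,24,0,0],[0.6,-22,24,0,0],[0.6,-22,24,0,0],[0.6,-22,24,0,0]]]' >/dev/null
python3 -m creep '[[[0.6,-22,24,0,0],[0.6,-22,24,0,0],[0.6,-22,24,0,-0.009],[0.6,0,0,0,0],[0.6,0,0,0,0]]]' >/dev/null
python3 -c "from h import *; to(.6281,.2015,.147,8.3)"
```

```text
t22.22 p [0.6285 0.2024 0.2434] az 8.2 q6 -0.01 F [0.8 0.8 0. ] op 0.600 | shift [-0.8 -0.4 96.4] turn -0.001
```

```bash
python3 -m creep '[[[0.6,-0.8,-0.4,20,0],[0.6,0,0,25,0],[0.6,0,0,25,0],[0.6,0,0,20,0],[0.6,0,0,5,0]]]' 
python3 -m creep '[[[0.0,0,0,0,0],[0,0,0,0,0],[0,0,0,0,0],[0,0,0,0,0],[0,0,0,0,0]]]' 
python3 -m creep '[[[0.0,0,0,0,0],[0,0,0,0,0],[0,0,0,0,0]]]' 
python3 - <<'E'
from h import *
to(.6281,.2015,.147,8.3)
o=manip.get_obs()['tool_pos']
f=np.linspace(.45,-.40,13);X=76+130*np.sin(f);Z=130*np.cos(f)
print(np.round(np.c_[np.diff(X),-np.diff(Z)],1).tolist())
E
```

```text
time_s: 22.63
tool_pos: [0.6252, 0.2036, 0.1463]
eef_rot: [-2.048, -2.377, 0.007]
wrist_force: [-0.2, -0.5, -0.0]
opening: 0.601
finger_force: 0.0
time_s: 23.05
tool_pos: [0.6279, 0.203, 0.1506]
eef_rot: [2.049, 2.379, 0.003]
wrist_force: [6.0, 0.7, 3.9]
opening: 0.246
finger_force: 3.7
time_s: 23.3
tool_pos: [0.6288, 0.2031, 0.1507]
eef_rot: [2.048, 2.378, 0.006]
wrist_force: [5.9, 2.7, 2.1]
opening: 0.211
finger_force: 30.0
t23.30 p [0.6288 0.2031 0.1507] az 8.5 q6 -0.02 F [5.9 2.7 2.1] op 0.211 | shift [-1.5 -0.9  3.7] turn 0.004
[[-8.4, -3.7], [-8.7, -3.1], [-8.9, -2.5], [-9.0, -1.8], [-9.1, -1.2], [-9.2, -0.6], [-9.2, 0.1], [-9.2, 0.7], [-9.1, 1.4], [-9.0, 2.0], [-8.8, 2.7], [-8.6, 3.3]]
```

```bash
python3 -m creep '[[[0,0,-8.4,-3.7,0],[0,0,-8.7,-3.1,0],[0,0,-8.9,-2.5,0],[0,0,-9,-1.8,0],[0,0,-9.1,-1.2,0]]]' 
python3 -m creep '[[[0,0,-9.2,-0.6,0],[0,0,-9.2,0.1,0],[0,0,-9.2,0.7,0],[0,0,-9.1,1.4,0],[0,0,-9,2,0]]]' 
python3 -m creep '[[[0,0,-8.8,2.7,0],[0,0,-8.6,3.3,0],[0,0,-3,1,0],[0,0,0,0,0],[0,0,0,0,0]]]' 
python3 - <<'E'
from h import *
to(.6281,.2015,.147,8.3)
p=manip.get_obs()['tool_pos']-[.4927,.2122,.075]; a=np.radians(8.3); print('X',p[0]*np.cos(a)+p[1]*np.sin(a),'Y',-p[0]*np.sin(a)+p[1]*np.cos(a))
E
```

```text
time_s: 23.72
tool_pos: [0.5872, 0.1969, 0.1652]
eef_rot: [2.045, 2.374, 0.016]
wrist_force: [10.7, 3.8, 10.9]
opening: 0.216
finger_force: 30.0
time_s: 24.13
tool_pos: [0.5415, 0.1902, 0.1609]
eef_rot: [2.046, 2.375, 0.014]
wrist_force: [8.2, 3.7, 5.2]
opening: 0.217
finger_force: 30.0
time_s: 24.55
tool_pos: [0.5227, 0.1874, 0.1542]
eef_rot: [2.045, 2.374, 0.017]
wrist_force: [12.2, 4.9, 7.4]
opening: 0.219
finger_force: 30.0
t24.55 p [0.5227 0.1874 0.1542] az 8.5 q6 -0.02 F [12.2  4.9  7.4] op 0.219 | shift [ -1.6 106.3   8.6] turn 0.004
X 0.02606723775722384 Y -0.028902465201885108
```

```bash
python3 -m creep '[[[0,0,-2.5,1.5,0],[0,0,-1.5,0.5,0],[0,0,0,0,0],[0,0,0,0,0],[0,0,0,0,0]]]' 
cat > lv.py <<'E'
from fit import *
import sys
k=sys.argv[1]
H=np.array([.4927,.2122,.075]);a=np.radians(8.3)
o=manip.get_obs();p=o['tool_pos']-H;print('X',p[0]*np.cos(a)+p[1]*np.sin(a),o['wrist_force'])
for n in('side','top'):
    d=grab(n,n+k); p,c,u,v=cloud(d); q=(p-H); X=q[:,0]*np.cos(a)+q[:,1]*np.sin(a); Y=-q[:,0]*np.sin(a)+q[:,1]*np.cos(a); Z=q[:,2]
    m=(Y>.012)&(Y<.06)&(X>-.02)&(X<.17)&(Z>.06)&(Z<.11); print(n,'T left half: n',m.sum(),'X',np.percentile(X[m],[2,50,98])*1e3,'Zmax',np.percentile(Z[m],98)*1e3,'Y',np.percentile(Y[m],[2,98]))
S,T=load('side'+k),load('top'+k)
cv2.imwrite(f'pics/v{k}.png',np.hstack([cv2.resize(S['img'][185:385,190:390,::-1],(400,400),interpolation=cv2.INTER_CUBIC),cv2.resize(T['img'][160:320,180:340,::-1],(400,400),interpolation=cv2.INTER_CUBIC)]))
E
python3 lv.py 13
```

```text
time_s: 24.97
tool_pos: [0.5222, 0.1873, 0.1539]
eef_rot: [2.041, 2.369, 0.029]
wrist_force: [22.7, 8.5, 10.9]
opening: 0.217
finger_force: 30.0
X 0.025598919229629154 [22.6989  8.5398 10.9236]
side T left half: n 346 X [16.5799 24.7965 35.2837] Zmax 100.32975952128068 Y [0.0134 0.0566]Traceback (most recent call last):
  File "lv.py", line 8, in <module>
    m=(Y>.012)&(Y<.06)&(X>-.02)&(X<.17)&(Z>.06)&(Z<.11); print(n,'T left half: n',m.sum(),'X',np.percentile(X[m],[2,50,98])*1e3,'Zmax',np.percentile(Z[m],98)*1e3,'Y',np.percentile(Y[m],[2,98]))
                                                                                              ~~~~~~~~~~~~~^^^^^^^^^^^^^^^^
    return _quantile_unchecked(
        a, q, axis, out, overwrite_input, method, keepdims, weights)
    return _ureduce(a,
                    func=_quantile_ureduce_func,
    ...<5 lines>...
                    overwrite_input=overwrite_input,
                    method=method)
    r = func(a, **kwargs)
    result = _quantile(arr,
                       quantiles=q,
    ...<2 lines>...
                       out=out,
                       weights=wgt)
    slices_having_nans = np.isnan(arr[-1, ...])
                                  ~~~^^^^^^^^^
IndexError: index -1 is out of bounds for axis 0 with size 0
```

The lever is at its stop: the bar centre is at X≈25 mm, and the force rose with no further travel. I'll ease slightly, then do a last check of the camera and loose items.

```bash
python3 -m creep '[[[0,0,1.5,-0.5,0],[0,0,0,0,0],[0,0,0,0,0],[0,0,0,0,0],[0,0,0,0,0]]]'
python3 - <<'E'
from h import *
s=grab('side','s14');t=grab('top','t14')
for a,b,box in [('s9','s14',(105,180,370,450)),('t9','t14',(240,310,450,545)),('top0','t14',(120,215,345,480)),('top0','t14',(130,160,210,295)),('side0','s14',(165,240,235,345))]:
    A,B=[load(n)['img'][box[0]:box[1],box[2]:box[3]].astype(int) for n in(a,b)]
    print(a,box,'mean|diff|',abs(A-B).mean().round(2),'frac>40',((abs(A-B).max(2)>40).mean()).round(3))
cv2.imwrite('pics/v14.png',np.hstack([cv2.resize(s['img'][100:400,150:450,::-1],(400,400),interpolation=cv2.INTER_CUBIC),cv2.resize(t['img'][100:320,180:400,::-1],(400,400),interpolation=cv2.INTER_CUBIC)]))
E
```

```text
time_s: 25.48
tool_pos: [0.5224, 0.1873, 0.154]
eef_rot: [2.043, 2.371, 0.025]
wrist_force: [19.1, 7.4, 12.4]
opening: 0.215
finger_force: 30.0
s9 (105, 180, 370, 450) mean|diff| 39.99 frac>40 0.834
t9 (240, 310, 450, 545) mean|diff| 5.11 frac>40 0.022
top0 (120, 215, 345, 480) mean|diff| 2.0 frac>40 0.0
top0 (130, 160, 210, 295) mean|diff| 2.05 frac>40 0.0
side0 (165, 240, 235, 345) mean|diff| 37.05 frac>40 0.632
```

View pics/v14.png

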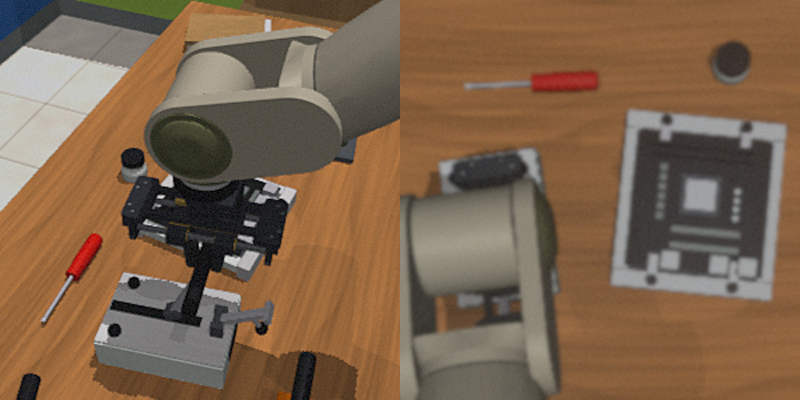

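The last view shows the lever at left-crop (195,270) pulled upright and past, held in the gripper. The catch bar slants back over the console front, with its knob at left-crop (261,328). The jar and screwdriver are unmoved. I'll confirm the camera ball and hand in.

```bash
python3 -c "
from fit import *
print(dark('t9',533,295),dark('t14',533,295)); print(manip.hand_in())"
```

```text
(array([533.5, 294.5]), np.int32(52)) (array([533.3091, 294.3818]), np.int32(55))
the job is handed in; nothing more can be done
None
```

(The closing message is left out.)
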